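Assemble the citrus press for lemons and hold its cone pressed down

TASK

The electric citrus press has been washed up (it is unplugged): nest the steel strainer fully into the juice bowl on the press, then, since we are juicing lemons, put the smaller of the two white reamer cones on the drive shaft, turning it until the splines mesh and it slides fully home. Then check the run switch the way it is used, by pressing the cone straight down against the shaft's spring as far as it goes, and finish while you are still gripping it and holding it pressed down. Leave the larger cone, the tumbler and the honey jar where they stand.

Things in the scene. Friction and masses are not known exactly. Their poses are not given: they have to be found in the camera images.
- citrus_press: Electric citrus press: white housing 166 mm across, on it a grey juice bowl, outer rim 172 mm across and 130 mm above the worktop. Fixed. Origin: centre of its underside, z up. An open spout points along its own -x, to 107 mm from the axis. A fixed grey chimney, 29 mm across, bevelled to 26 mm at its top 117 mm above the worktop, stands in mid-bowl; the shaft rises from it.
- bowl_seat (a point): Point on the juice bowl's vertical axis, 100 mm above the worktop: the strainer's origin lies here when the strainer is fully nested, its rim flange resting on the bowl's rim. Any yaw will do.
- strainer: Steel strainer, a shallow bowl shaped like the juice bowl, 33 mm high, standing upright. Flat slotted floor 3 mm thick; rim flange 174 mm across, resting face 30 mm above the origin; outside of the wall tapers from 155 mm across at the flange to 124 mm at the floor, inside about 5 mm less. Origin: centre of its underside, z up. 0.14 kg.
- collar_top (a point): Centre of the top of the strainer's round upright collar in its middle, 25 mm above the strainer's origin. The collar, 39 mm across outside with a bore of 33 mm, stands on the floor; take the strainer by it from above. It goes down over shaft and chimney.
- small_cone: The smaller white reamer cone, upright, 0.07 kg: skirt 60 mm across and 4 mm high, 63 mm high in all. Origin: centre of its underside, z up. Underneath, a cross-shaped socket 26 mm deep; its four slots, 8.4 mm wide, run along its own +x, -x, +y, -y under the four tall ribs, each with a lug on the skirt (the ribs between are shorter). It meshes at four yaws a quarter turn apart.
- small_cone_tip (a point): Tip of the small bullet-shaped cone, on its axis 63 mm above its origin. The body is nearly straight-sided, 38 mm across, from 26 to 47 mm above the origin, then rounds to 28 mm at 57 mm: grip it from above by the straight part. Below, it widens to the skirt.
- large_cone: The larger white reamer cone, 82 mm across its skirt and 80 mm high, same look; not used, leave it. Origin: centre of its underside.
- shaft_shoulder (a point): On the axis of the steel drive shaft, on top of its round shoulder 25 mm across; 134 mm above the worktop with the spring up; turns and sinks with the shaft. Four splines (a cross 24 mm tip to tip, 6 mm thick, top edges bevelled 1.2 mm) rise 18 mm from it along the point's +x, -x, +y, -y. The cone's origin lies here when it is fully home.
- pin_top (a point): Top of the shaft's pilot pin, 8.4 mm across, tapered tip, 6 mm above the top of the splines, 24 mm above the shoulder. It centres the cone before the splines meet it. Unmeshed, the cone stops on top of the splines, 18 mm above the shoulder; meshed (within about 0.1 rad) it drops onto the shoulder.
- drive_shaft (a joint): Angle of the drive shaft in the press, rad, positive anticlockwise seen from above; anything at the start. The gearbox holds it against turning with 0.2 N m, so it stays put under a light twist.
- press_switch (a joint): Travel of the drive shaft down into the press, m: 0 = up, 0.006 = fully down at its stop. A spring pushes it up: it begins to sink at about 5 N and reaches the stop at about 11 N; let go, it comes up again.
- tumbler: Clear drinking glass 81 mm across, 91 mm high, beside the press on its own -y side; leave it. Origin: centre of its underside.
- honey_jar: Jar of honey with a black lid, 63 mm across, 94 mm high, behind the work; leave it. Origin: centre of its underside.
- upper_left: Wall cabinet, fixed, above the back of the worktop: its front face is 0.574 m ahead of the robot's axis, its underside 0.456 m above the worktop, from 0.15 m right to 0.47 m left of the robot; keep the wrist and arm clear of it. Origin: 0.163 m behind the front face, at the underside.
Mind the look-alikes: they are no part of the job. Leave any red look-alike of the small_cone alone.

How it is judged:
By the outcome, as a careful person would: the job done as asked, in the order asked, and still so for the second after the job is handed in, while the arm keeps its last pose, push and grip.
It also fails if it takes over 67 s, if anything falls off the work surface, if the arm or the gripper's body presses on something with over 40 N, if the wrist force passes 120 N, or if a joint passes its speed limit or range.

ROBOT

A 6-joint arm with a two-finger parallel gripper is mounted at the origin on a cart in front of the work surface, level with it; the furniture and walls round the work are solid. World frame = base frame: x ahead of the robot, y to its left, z up, the work surface at z = 0. Lengths are in m, angles in degrees, forces in N, time in s.
With the tool pointing down it reaches from about 0.25 to 0.725 m from the base axis. Payload 9.7 kg.
Tool frame: the origin (TCP) lies midway between the tips of the shut fingers; the grasp point (between the pads) lies 19 mm behind it; z points along the fingers, x is the direction in which the jaws open and shut, and the axes are right-handed (so a half turn about z gives the same grasp; the last joint's range is limited). The gripper opens to 85 mm and grips with 20 to 120 N. Pads are 22 mm wide; open, the fingers measure 114 mm over their backs; the gripper's body (76 mm by 85 mm) begins 54 mm behind the grasp point. The pads swing forward as they close: fully open they stand 13 mm farther back than shut.
Start: joints at [70.531, 4.979, 10.078, 95.1, 0, 90], TCP at [0.183, 0.519, 0.231] pointing down, gripper open.
Joint ranges: [-179.16, 179.16], [-48.56, 103.87], [-65.8, 70.77], [-126.05, 130.52], [-82.76, 87.17], [-180, 180]. Speed limits (degrees/s): [127.2, 127.2, 147.25, 180, 180, 180].

INTERFACE

Orientations are given as [roll, pitch, yaw] about the fixed x, y, z axes, in that order (R = Rz(yaw) Ry(pitch) Rx(roll)).
In Python, from workcell import bot, optics gives the robot as it stands.
- The arm moves only by the shell command python3 -m creep 'ROWS' [FORCE]. ROWS is JSON, a list of rows, each a list of 7 numbers: the shift along the tool's x, y, z in m, then the turn, a rotation vector about the tool's x, y, z in rad, then the opening, from 0 (shut) to 1 (fully open). A call has 1 to 8 rows; each row is the pose to reach, as a shift and turn from the pose commanded when the call began, along the tool's axes at that moment; what a row does not reach only later rows make up. A row lasts 1/10 s, in which the tool goes at most 50 mm and 8.59 degrees, less where a joint would pass 70% of its speed; a pose out of reach is approached as far as the arm can. A call with a gripper value outside its range is refused whole. The fingers move at their own pace and stop on an object; FORCE is the grip in N (left out, the last holds). Time passes only in rows, so rows that repeat a pose let the fingers close. It gives the time, the measured TCP pose, the force and the opening at its end, in the units of the state.
- bot.get_obs(): the state, without advancing time (a new reading comes with each control period).
- optics.camera(name): name is "scene" or "top" or "wrist"; returns the picture (420x560x3 uint8, red, green, blue); there is no depth.
- optics.camera_params(name): a dict with "camera_matrix" (3x3 intrinsics, pixels), "D" ([k1, k2, p1, p2, k3] as OpenCV has them; the pictures are not rectified), "R" (3x3) and "t" (3): a world point X has camera coordinates R X + t; the wrist camera has in their place "mount" (4x4, takes a point from camera to tool coordinates, whose origin is the TCP and whose axes are the tool frame's). Camera axes: x right, y down, z forward; pixel columns grow to the right and rows downward; lengths in m; the calibration is good to about 2 mm. A picture is of the moment at which its call begins: read the wrist's pose just before it. camera_params takes no time and is no camera call.
- bot.job_done(): hands the job in, once; it reports no verdict.
The state is a dict: "time": time; "q": joint angles; "qd": joint speeds; "joint_efforts": joint torques, N m; "ee_pos": TCP position; "tcp_rot": TCP orientation; "wrist_force": force on the tool from outside, world axes, zero at the start; "torque": the same for the moment, N m; "opening": finger opening in m.
Only numpy, scipy, OpenCV 4.12 (cv2) and the standard library are available. Lean on these libraries where they do the work, as an engineer would, in place of code of your own. Each camera call takes 0.05 s, during which the arm holds its last target.

## Working session

There is one attempt and no reset: what is moved stays moved. The work goes in short steps, Python scripts to look and compute and a shell command to move; the robot and the scene stay as the last step left them, time stands still between calls to the robot, and variables do not carry over. Pictures are saved under pics/ and viewed, and the job is handed in when it is done.

```bash
mkdir -p pics; ls
python3 - <<'E'
from workcell import bot, optics
import cv2
print(bot.get_obs())
for n in ["scene","top","wrist"]:
    im=optics.camera(n); cv2.imwrite(f"pics/{n}0.png",im[:,:,::-1]); print(n,optics.camera_params(n))
E
```

```text
pics
{'time': 0.0, 'q': array([ 7.05312163e+01,  5.01238244e+00,  1.00357454e+01,  9.50991765e+01,
       -6.54493544e-04,  8.99989336e+01]), 'qd': array([-0.00981856,  0.04932257, -0.0154446 ,  0.13391034,  0.07482984,
        0.01314719]), 'joint_efforts': array([-2.09537211e-03, -5.20403731e+01,  4.64792204e+01,  1.69716740e-02,
       -1.19624356e-04,  2.12589651e-05]), 'ee_pos': array([0.18324198, 0.51834697, 0.23058233]), 'tcp_rot': array([1.79999347e+02, 7.58135186e-02, 7.05322828e+01]), 'wrist_force': array([-0.03220634,  0.94583953, -0.27743449]), 'torque': array([-0.0208217 , -0.005167  , -0.01946107]), 'opening': 0.0850604613366748}
scene {'camera_matrix': array([[510.7750527 ,   0.        , 278.99099044],
       [  0.        , 510.7750527 , 208.17203145],
       [  0.        ,   0.        ,   1.        ]]), 'D': array([-0.05896153,  0.        ,  0.        ,  0.        ,  0.        ]), 'R': array([[ 0.70711825, -0.7069701 , -0.01330644],
       [-0.55476891, -0.54302057, -0.63036507],
       [ 0.43842358,  0.45312464, -0.77618479]]), 't': array([-0.42467327,  0.44149534,  
[... 382 characters left out ...]
55751478,  0.28009972, -0.78148667]]), 't': array([-0.28577855,  0.53268079,  1.66824143])}
wrist {'camera_matrix': array([[306.4684562 ,   0.        , 279.83550551],
       [  0.        , 306.4684562 , 211.15133484],
       [  0.        ,   0.        ,   1.        ]]), 'D': array([-0.05459848,  0.        ,  0.        ,  0.        ,  0.        ]), 'mount': array([[ 9.99999429e-01, -9.86937936e-04, -4.08702944e-04,
         2.90203300e-04],
       [ 1.06175646e-03,  9.60336704e-01,  2.78840971e-01,
        -7.14931929e-02],
       [ 1.17293706e-04, -2.78841246e-01,  9.60337204e-01,
        -1.43820517e-01],
       [ 0.00000000e+00,  0.00000000e+00,  0.00000000e+00,
         1.00000000e+00]])}
```

View pics/scene0.png

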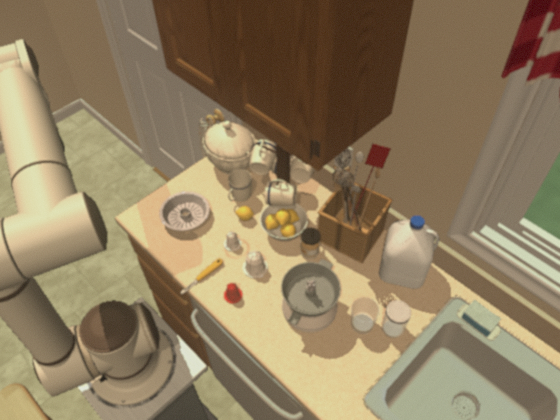

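View pics/top0.png

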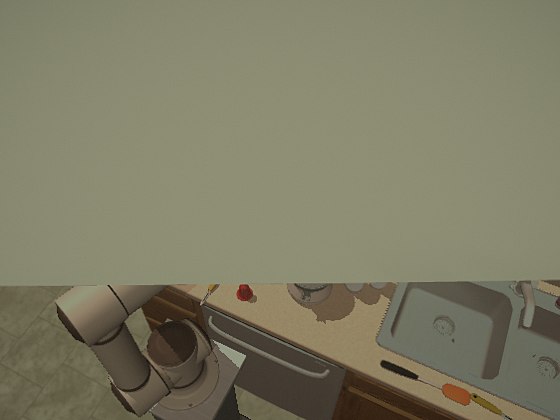

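View pics/wrist0.png

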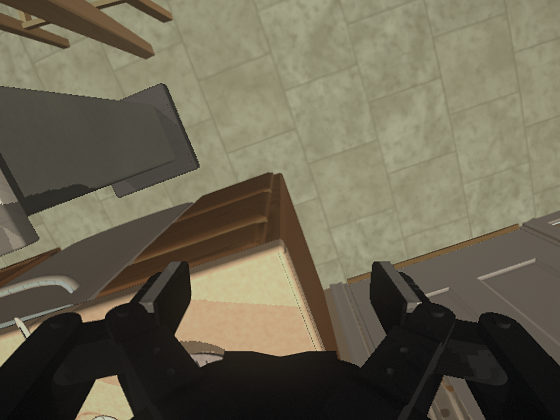

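```bash
cat > h.py <<'E'
import numpy as np, cv2
from workcell import bot, optics
from scipy.spatial.transform import Rotation as Ro
def tool():
    o=bot.get_obs(); return Ro.from_euler('xyz',o['tcp_rot'],degrees=True).as_matrix(),np.array(o['ee_pos'])
def cam(n,pose=None):
    p=optics.camera_params(n)
    if n=='wrist':
        Rt,tt=pose if pose is not None else tool(); M=np.array(p['mount'])
        Rc=Rt@M[:3,:3]; c=Rt@M[:3,3]+tt
        return p['camera_matrix'],p['D'],Rc.T,-Rc.T@c
    return p['camera_matrix'],p['D'],p['R'],p['t']
def toz(C,uv,z):
    K,D,R,t=C
    u=cv2.undistortPoints(np.array([[uv]],float),K,D)[0,0]
    d=R.T@np.array([u[0],u[1],1]); c=-R.T@t
    return c+d*(z-c[2])/d[2]
def proj(C,X):
    K,D,R,t=C
    return cv2.projectPoints(np.array(X,float).reshape(-1,3),cv2.Rodrigues(R)[0],t,K,D)[0][:,0]
def crop(im,x0,y0,x1,y1,s,fn):
    cv2.imwrite(fn,cv2.resize(im[y0:y1,x0:x1],None,fx=s,fy=s,interpolation=cv2.INTER_CUBIC))
def circ(c,r,z,n=72):
    a=np.linspace(0,2*np.pi,n,endpoint=False); return np.c_[c[0]+r*np.cos(a),c[1]+r*np.sin(a),np.full(n,z)]
E
python3 - <<'E'
from h import *
im=cv2.imread('pics/scene0.png')
crop(im,150,180,350,330,4,'pics/s0c.png')
C=cam('scene')
for n,uv,z in [('strainer rim',(187,213),.033),('small?',(233,236),.03),('large?',(255,261),.03),('red',(233,292),.03),('press rim',(312,290),.13),('tumbler',(365,315),.045)]: print(n,toz(C,uv,z).round(3))
E
```

```text
strainer rim [0.445 0.289 0.033]
small? [0.493 0.106 0.03 ]
large? [ 0.476 -0.017  0.03 ]
red [ 0.352 -0.051  0.03 ]
press rim [ 0.481 -0.254  0.13 ]
tumbler [ 0.566 -0.389  0.045]
```

View pics/s0c.png

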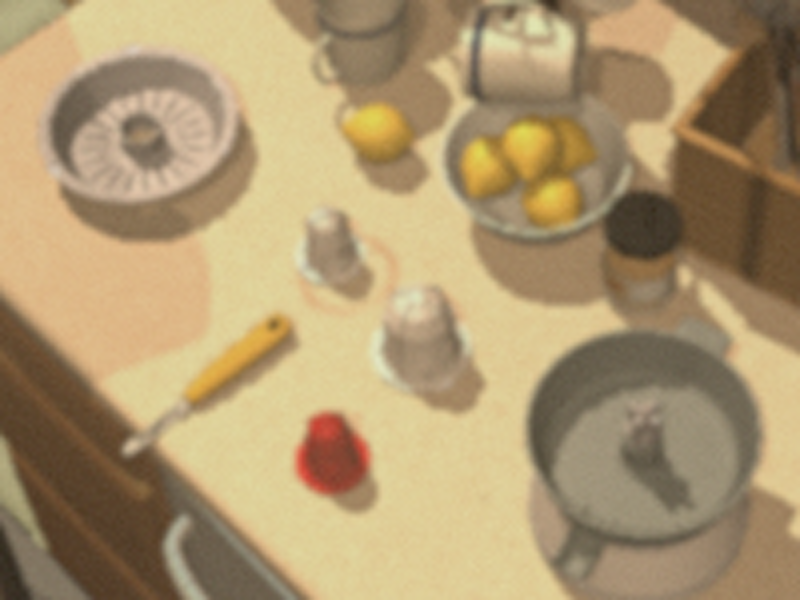

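Candidates for the small cone, in scene pixels: small white at (233,241), larger white at (255,265), red at (233,294). The small white one fits: it is bullet-shaped and smaller than the other white one. I'll move above the strainer with yaw 0.

```bash
python3 -m creep '[[-0.13,0.324,0.06,0,0,1.231,1],[-0.13,0.324,0.06,0,0,1.231,1],[-0.13,0.324,0.06,0,0,1.231,1],[-0.13,0.324,0.06,0,0,1.231,1],[-0.13,0.324,0.06,0,0,1.231,1],[-0.13,0.324,0.06,0,0,1.231,1],[-0.13,0.324,0.06,0,0,1.231,1],[-0.13,0.324,0.06,0,0,1.231,1]]' 
python3 -m creep '[[0,0,0,0,0,0.03,1],[0,0,0,0,0,0.03,1]]'
python3 - <<'E'
from h import *
print(bot.get_obs()['q'],tool())
im=optics.camera('wrist')[:,:,::-1]; cv2.imwrite('pics/w1.png',im)
E
```

```text
time: 0.95
ee_pos: [0.4481, 0.2842, 0.1696]
tcp_rot: [179.9, 0.1, 1.1]
wrist_force: [-0.1, -0.3, -0.7]
opening: 0.0859
time: 1.15
ee_pos: [0.4452, 0.2882, 0.1712]
tcp_rot: [180.0, 0.0, 0.2]
wrist_force: [-0.1, 0.1, -0.2]
opening: 0.0855
[ 3.29081868e+01  1.47227350e+00 -2.40714558e-01  8.83059046e+01
  1.09808518e-02  1.22705624e+02] (array([[ 9.99993678e-01,  3.53535700e-03, -3.80953779e-04],
       [ 3.53535031e-03, -9.99993750e-01, -1.82457093e-05],
       [-3.81015903e-04,  1.68987889e-05, -9.99999927e-01]]), array([0.4451791 , 0.28815458, 0.17123681]))
```

View pics/w1.png

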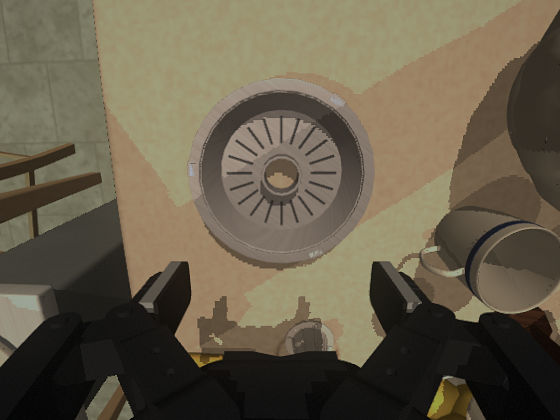

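Run:
```python
from h import *
im=cv2.imread('pics/w1.png'); crop(im,180,70,385,275,3.8,'pics/w1a.png'); crop(im,240,130,320,210,8,'pics/w1b.png')
C=cam('wrist')
for uv,z in [((281.5,172),.033),((281,171),.025),((307,337),.063)]: print(toz(C,uv,z))
```

```text
[0.44580985 0.31571432 0.033     ]
[0.44538513 0.31542178 0.025     ]
[0.47164647 0.15789547 0.063     ]
```

View pics/w1a.png

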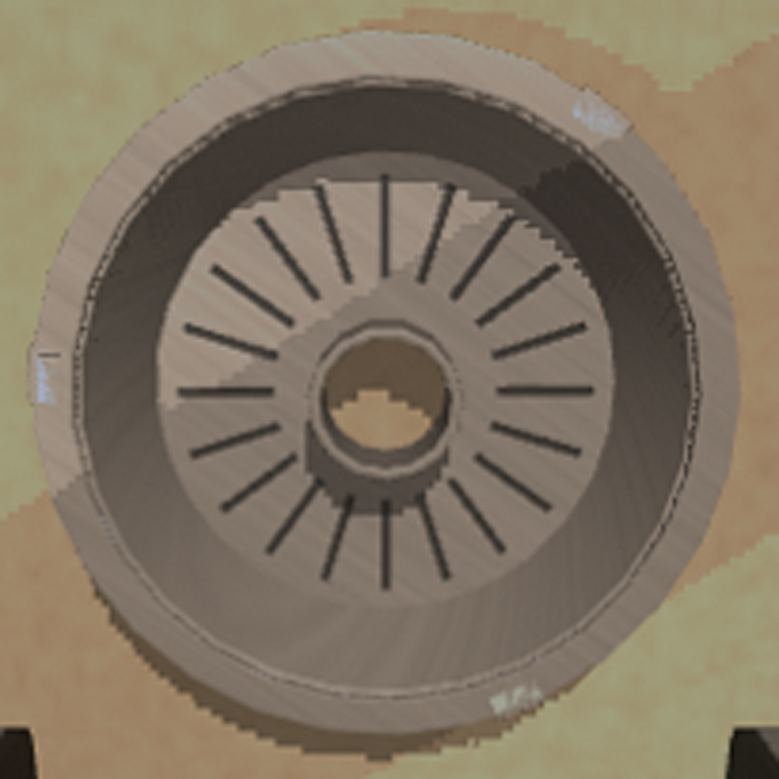

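View pics/w1b.png

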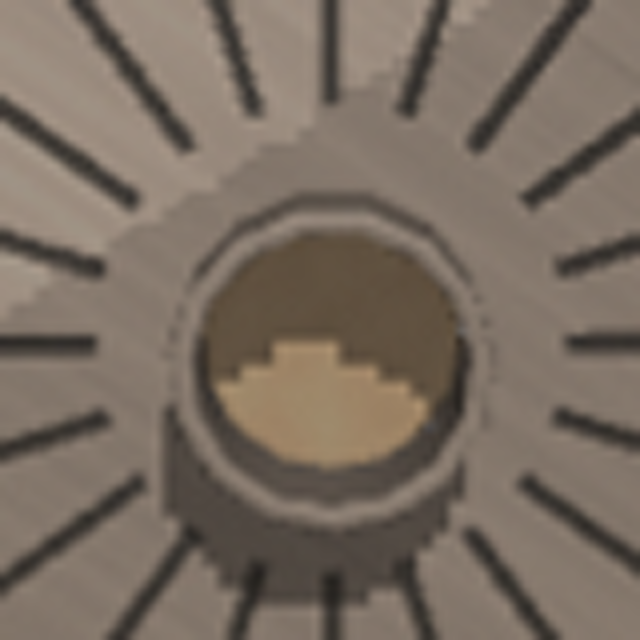

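Run:
```python
from h import *
C=cam('wrist')
for z in (.033,.0):
  a=toz(C,(189,173),z);b=toz(C,(374.5,173),z);c=toz(C,(281,78),z);d=toz(C,(281,264),z)
  print(z,a,b,c,d,np.linalg.norm(a-b),np.linalg.norm(c-d))
pose=tool()
im=optics.camera('scene')[:,:,::-1].copy(); cv2.imwrite('pics/s1raw.png',im)
S=cam('scene')
print('tcp px',proj(S,pose[1]))
for u in proj(S,circ((.4455,.3157),.087,.033)): cv2.circle(im,tuple(int(v) for v in u.round()),0,(0,0,255),-1)
u=proj(S,pose[1])[0]; cv2.circle(im,tuple(int(v) for v in u.round()),2,(0,255,0),-1)
crop(im,100,140,300,290,4,'pics/s1.png')
```

```text
0.033 [0.359756   0.31459683 0.033     ] [0.53243647 0.31533317 0.033     ] [0.44491874 0.39717622 0.033     ] [0.44584987 0.22236256 0.033     ] 0.1726820431021505 0.17481614429781087
0.0 [0.34992814 0.3093228  0.        ] [0.54279532 0.31014521 0.        ] [0.44504658 0.4015559  0.        ] [0.44608656 0.20630614 0.        ] 0.19286894250972048 0.1952525246901343
tcp px [[180.41779291 186.30781304]]
```

View pics/s1.png

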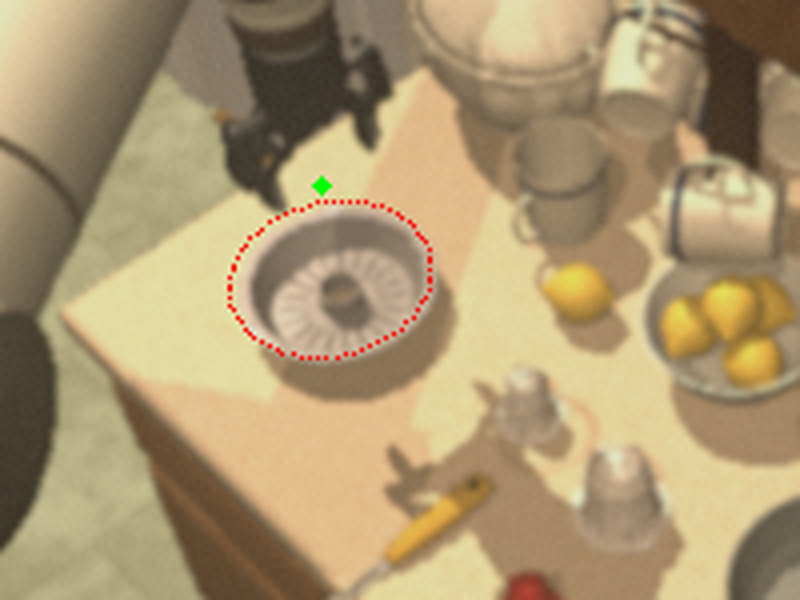

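```bash
python3 - <<'E'
from h import *
C=cam('wrist')
print(toz(C,(281.3,175),.025), bot.get_obs()['ee_pos'])
E
python3 -m creep '[[0,-0.023,0.08,0,0,0.003,1],[0,-0.023,0.08,0,0,0.003,1],[0,-0.023,0.08,0,0,0.003,0.75],[0,-0.023,0.08,0,0,0.003,0.75]]'
python3 - <<'E'
from h import *
P=tool();print(P)
im=optics.camera('wrist')[:,:,::-1]; cv2.imwrite('pics/w2.png',im)
crop(im,180,150,380,300,4,'pics/w2a.png')
E
```

```text
[0.44557077 0.31175379 0.025     ] [0.44485645 0.28877468 0.17153728]
time: 1.65
ee_pos: [0.4448, 0.3115, 0.0921]
tcp_rot: [180.0, 0.0, 0.1]
wrist_force: [0.2, -0.6, 0.3]
opening: 0.0641
(array([[ 9.99999329e-01,  1.12586939e-03, -2.73156619e-04],
       [ 1.12578567e-03, -9.99999319e-01, -3.06427819e-04],
       [-2.73501431e-04,  3.06120097e-04, -9.99999916e-01]]), array([0.44476827, 0.31148192, 0.09212038]))
```

View pics/w2a.png

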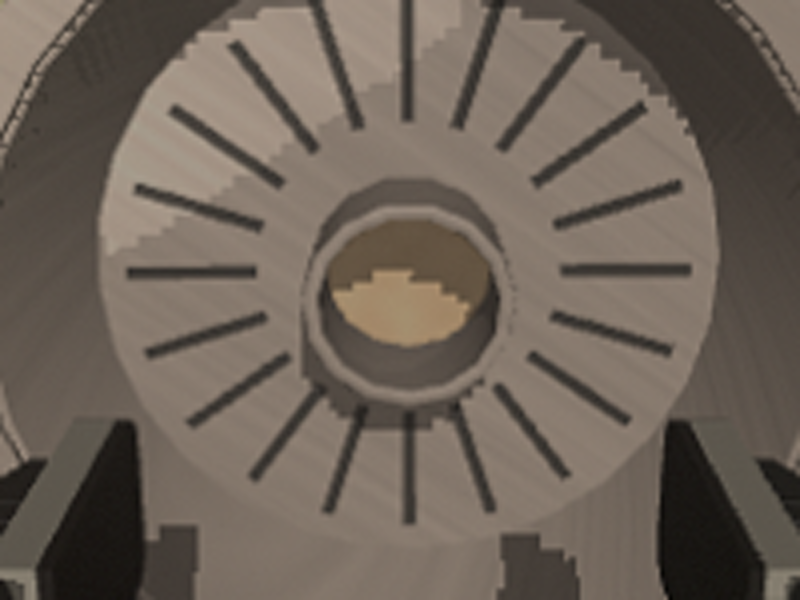

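Run:
```python
from h import *
C=cam('wrist')
print(toz(C,(282,226.1),.025), bot.get_obs()['ee_pos'],np.linalg.norm(toz(C,(255.75,226),.025)-toz(C,(308.25,226),.025)))
```

```text
[0.44656371 0.30999242 0.025     ] [0.44554842 0.31161062 0.09323483] 0.038381512699636626
```

```bash
python3 -m creep '[[0.001,0.001,0.045,0,0,0,0.75],[0.001,0.001,0.08,0,0,0,0.75],[0.001,0.001,0.085,0,0,0,0.75],[0.001,0.001,0.085,0,0,0,0.3],[0.001,0.001,0.085,0,0,0,0.3],[0.001,0.001,0.085,0,0,0,0.3],[0.001,0.001,0.085,0,0,0,0.3]]' 50
```

```text
time: 2.4
ee_pos: [0.4479, 0.3109, 0.0095]
tcp_rot: [-179.9, -0.2, -0.1]
wrist_force: [-1.2, -1.9, 7.7]
opening: 0.0367
```

Grasp position established. The held strainer would block the wrist camera, so I'll let go and measure the press first.

```bash
python3 -m creep '[[0,0,0,0,0,0,0.8],[0,0,0,0,0,0,0.8],[0,0,-0.05,0,0,0,0.8],[0,0,-0.1,0,0,0,0.8],[0,0,-0.15,0,0,0,0.8],[0,0.05,-0.2,0,0,0,0.8],[0,0.1,-0.24,0,0,0,0.8],[0,0.15,-0.24,0,0,0,0.8]]'
python3 -m creep '[[0.03,0.4,0,0,0,0,0.8],[0.03,0.4,0,0,0,0,0.8],[0.03,0.4,0,0,0,0,0.8],[0.03,0.4,0,0,0,0,0.8],[0.03,0.4,0,0,0,0,0.8],[0.03,0.4,0,0,0,0,0.8],[0.03,0.4,0,0,0,0,0.8],[0.03,0.4,0,0,0,0,0.8]]'
python3 -m creep '[[0,0,0,0,0,0,0.8],[0,0,0,0,0,0,0.8]]'
python3 - <<'E'
from h import *
P=tool();print(P)
im=optics.camera('wrist')[:,:,::-1]; cv2.imwrite('pics/w3.png',im)
E
```

```text
time: 3.2
ee_pos: [0.4466, 0.1882, 0.2416]
tcp_rot: [-179.9, -0.2, -0.0]
wrist_force: [0.7, -1.0, 0.1]
opening: 0.0683
time: 4.0
ee_pos: [0.475, -0.2127, 0.2387]
tcp_rot: [180.0, -0.1, -0.1]
wrist_force: [1.5, -0.2, 0.1]
opening: 0.0686
time: 4.2
ee_pos: [0.475, -0.2115, 0.2379]
tcp_rot: [-180.0, 0.0, -0.3]
wrist_force: [1.1, -0.3, 0.1]
opening: 0.0684
(array([[ 9.99989509e-01, -4.56480844e-03, -3.79620416e-04],
       [-4.56467849e-03, -9.99989523e-01,  3.42475680e-04],
       [-3.81179774e-04, -3.40739242e-04, -9.99999869e-01]]), array([ 0.47501173, -0.21152473,  0.23794353]))
```

View pics/w3.png

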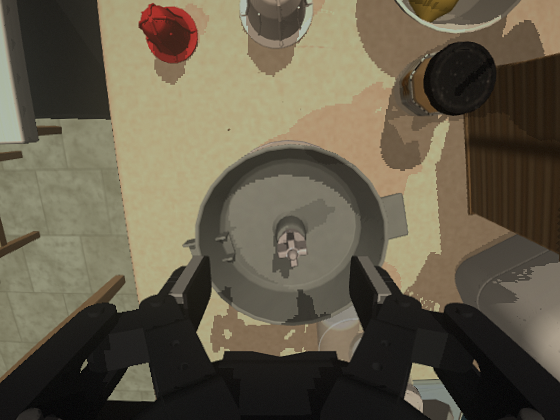

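Run:
```python
from h import *
im=cv2.imread('pics/w3.png'); crop(im,180,130,400,335,3.6,'pics/w3a.png'); crop(im,255,200,325,280,8,'pics/w3b.png')
C=cam('wrist'); print(toz(C,(292,258),.158),toz(C,(291.5,250),.134))
for uv in [(195,235),(388,235),(291,142),(291,325)]: print(toz(C,uv,.13))
```

```text
[ 0.48408328 -0.24316032  0.158     ] [ 0.48460324 -0.2466295   0.134     ]
[ 0.39982217 -0.23386616  0.13      ]
[ 0.56990569 -0.2346513   0.13      ]
[ 0.48375361 -0.15437317  0.13      ]
[ 0.48488166 -0.32706455  0.13      ]
```

View pics/w3a.png

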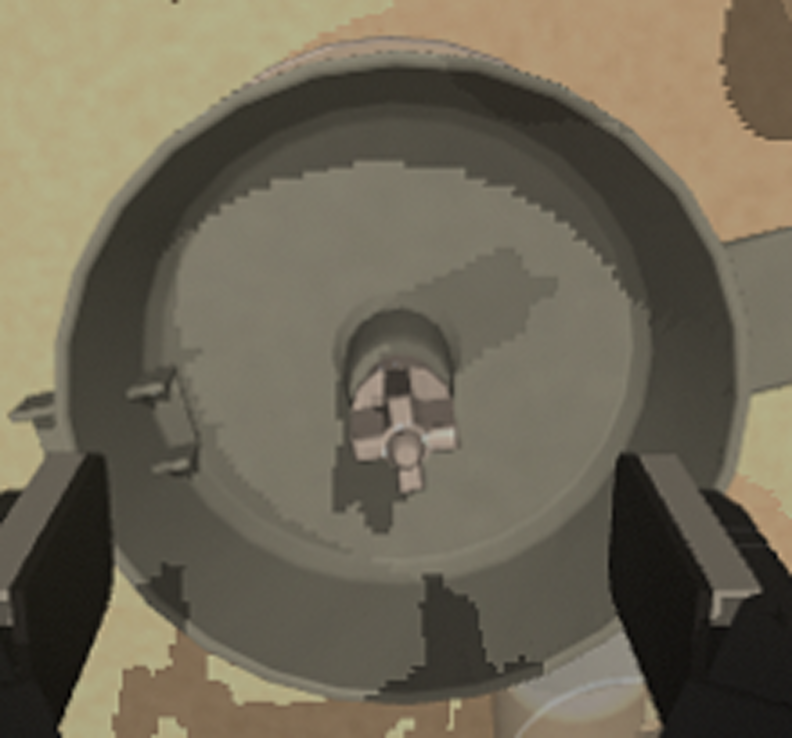

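View pics/w3b.png

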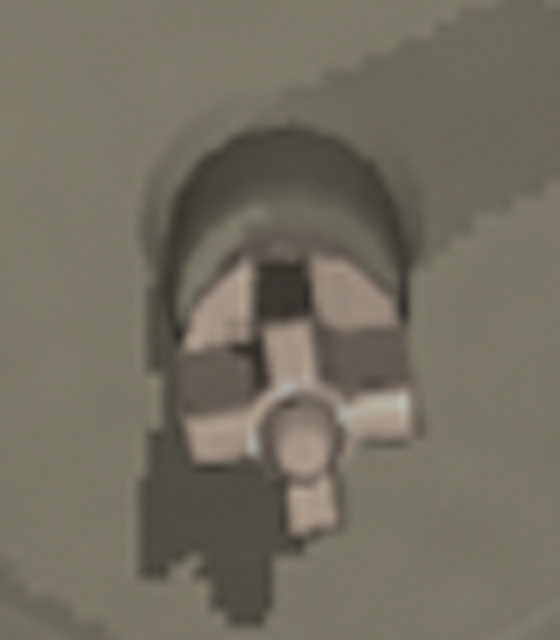

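```bash
python3 -m creep '[[0.009,0.031,0.012,0,0,-0.004,0.8],[0.009,0.031,0.012,0,0,-0.004,0.8],[0.009,0.031,0.012,0,0,-0.004,0.8]]'
python3 - <<'E'
from h import *
P=tool();print(P)
im=optics.camera('wrist')[:,:,::-1]; cv2.imwrite('pics/w4.png',im)
crop(im,180,130,400,335,3.6,'pics/w4a.png'); crop(im,255,200,335,275,8,'pics/w4b.png')
C=cam('wrist',P); print(proj(C,[[.484,-.243,.158],[.484,-.243,.134]]))
E
```

```text
time: 4.55
ee_pos: [0.4843, -0.2404, 0.226]
tcp_rot: [-180.0, 0.0, 0.2]
wrist_force: [-0.8, -0.2, 0.0]
opening: 0.0684
(array([[ 9.99995702e-01,  2.88561028e-03, -5.18755308e-04],
       [ 2.88585035e-03, -9.99995729e-01,  4.62628678e-04],
       [-5.17418126e-04, -4.64123740e-04, -9.99999758e-01]]), array([ 0.484259  , -0.24038531,  0.22595049]))
[[280.43842578 227.48454119]
 [280.37151349 217.68711143]]
```

View pics/w4a.png

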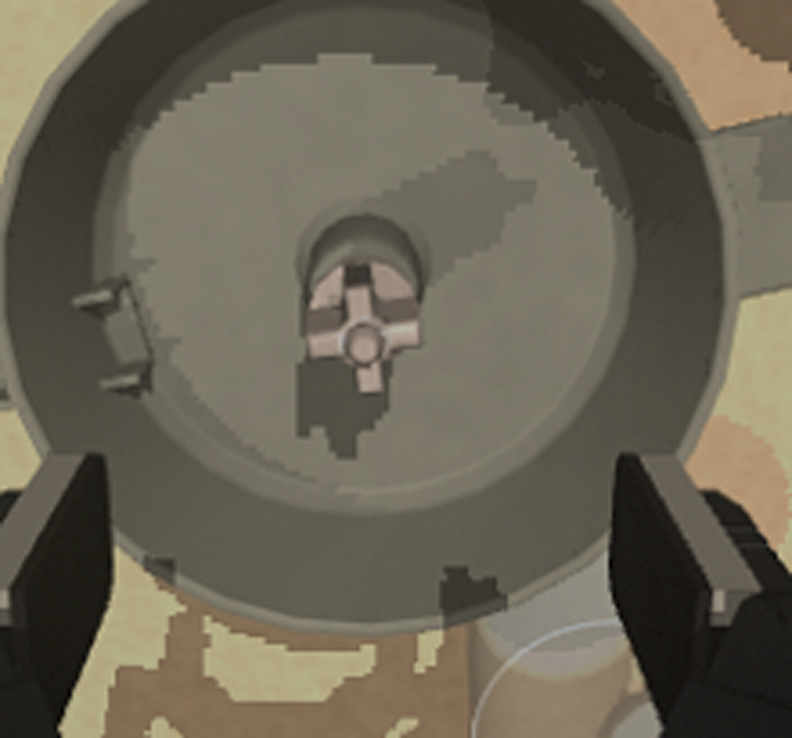

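View pics/w4b.png

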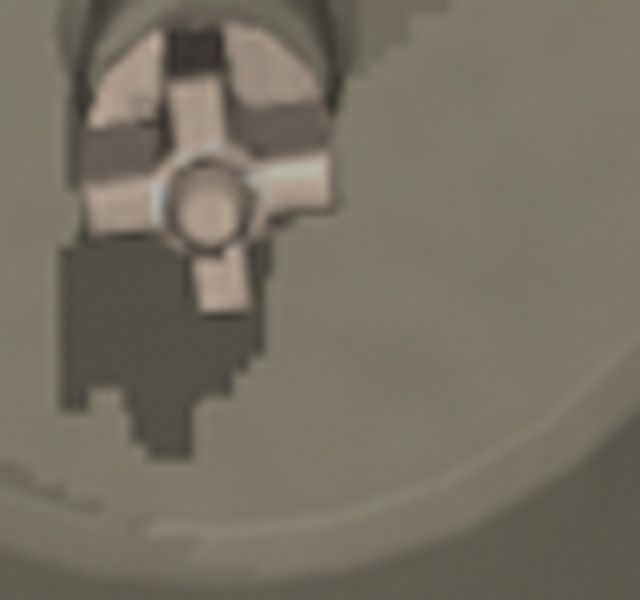

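Run:
```python
from h import *
P=tool();C=cam('wrist',P)
f=lambda u,v,z: toz(C,(255+u/8,200+v/8),z)[:2]
print('pin',f(212,208,.158))
l,r,b,t=[f(*a,.152) for a in [(90,209),(334,178),(224,310),(195,80)]]
print(l,r,b,t,(l+r)/2,(b+t)/2)
d=r-l;print(np.degrees(np.arctan2(d[1],d[0])),np.linalg.norm(d)); d=t-b;print(np.degrees(np.arctan2(-d[0],d[1])),np.linalg.norm(d))
im=cv2.imread('pics/w4.png')
# rim overlay
for c in [(.484,-.242)]:
  for rr,z in [(.086,.13),(.0042,.158)]:
    for u in proj(C,circ(c,rr,z,150)): cv2.circle(im,tuple(int(v) for v in u.round()),0,(0,0,255),-1)
crop(im,180,120,400,335,3.6,'pics/w4c.png')
```

```text
pin [ 0.48488158 -0.24186026]
[ 0.4734581  -0.24403819] [ 0.49634363 -0.24093094] [ 0.4861066  -0.25417053] [ 0.48330727 -0.23140881] [ 0.48490087 -0.24248456] [ 0.48470693 -0.24278967]
7.731973649406758 0.02309550434305577
7.011261438862826 0.022933212205540978
```

View pics/w4c.png

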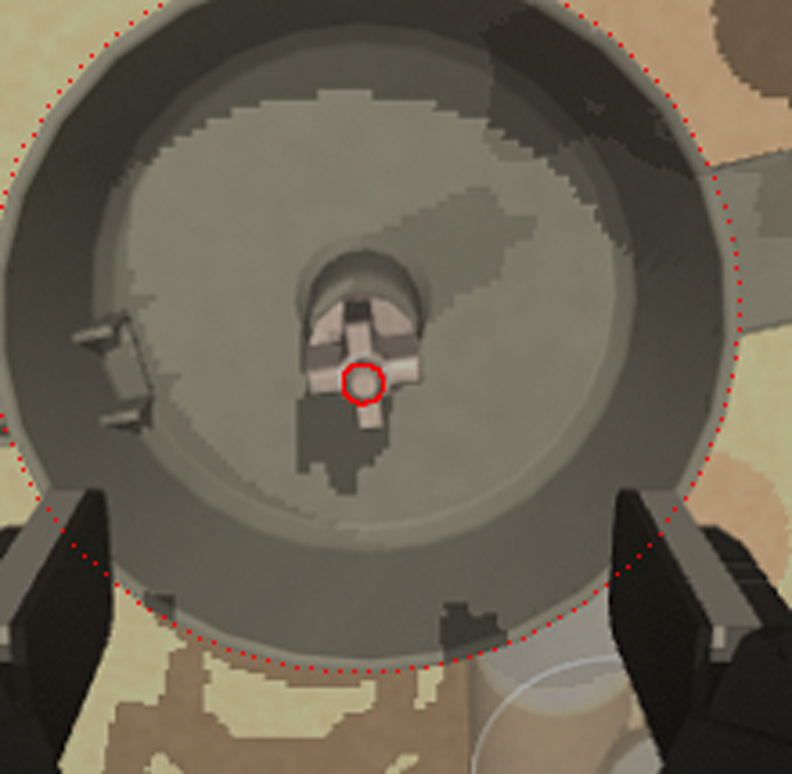

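```bash
python3 -m creep '[[0,-0.37,0.02,0,0,0.003,0.8],[0,-0.37,0.02,0,0,0.003,0.8],[0,-0.37,0.02,0,0,0.003,0.8],[0,-0.37,0.04,0,0,0.003,0.8],[0,-0.37,0.05,0,0,0.003,0.8],[0,-0.37,0.05,0,0,0.003,0.8],[0,-0.37,0.05,0,0,0.003,0.8],[0,-0.37,0.05,0,0,0.003,0.8]]'
python3 -m creep '[[0,0,0,0,0,0,0.8],[0,0,0,0,0,0,0.8]]'
python3 - <<'E'
from h import *
P=tool();print(P)
im=optics.camera('wrist')[:,:,::-1]; cv2.imwrite('pics/w5.png',im)
E
```

```text
time: 5.4
ee_pos: [0.482, 0.1327, 0.1759]
tcp_rot: [-180.0, -0.0, 0.2]
wrist_force: [0.4, -1.3, 0.2]
opening: 0.0681
time: 5.6
ee_pos: [0.4829, 0.1295, 0.1765]
tcp_rot: [180.0, -0.0, 0.1]
wrist_force: [0.1, 0.0, 0.2]
opening: 0.0685
(array([[ 9.99998437e-01,  1.68836267e-03,  5.25195636e-04],
       [ 1.68836963e-03, -9.99998575e-01, -1.28036121e-05],
       [ 5.25173270e-04,  1.36903164e-05, -9.99999862e-01]]), array([0.48286349, 0.12952094, 0.17654735]))
```

View pics/w5.png

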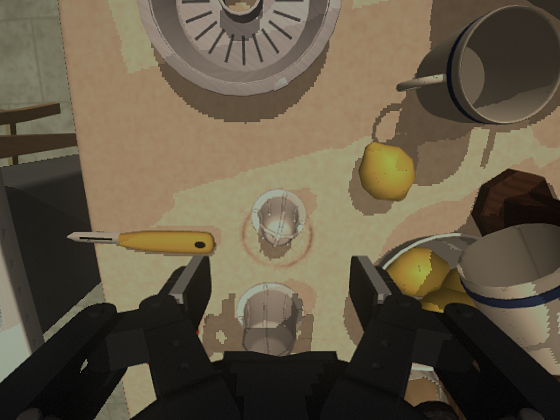

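Run:
```python
from h import *
im=cv2.imread('pics/w5.png'); crop(im,240,175,320,255,9,'pics/w5b.png')
C=cam('wrist');print(toz(C,(279,228),.063))
```

```text
[0.48188801 0.10967324 0.063     ]
```

View pics/w5b.png

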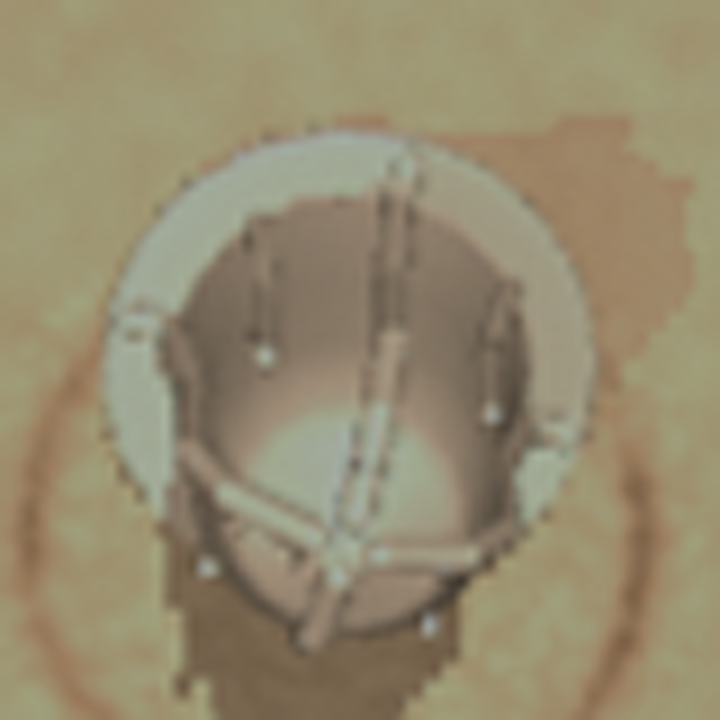

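Run:
```python
from h import *
P=tool();C=cam('wrist',P)
f=lambda u,v,z: toz(C,(240+u/9,175+v/9),z)[:2]
tip=f(345,555,.063);print('tip',tip)
l,r,t=[f(*a,.004) for a in [(140,320),(555,430),(405,162)]]
print(l,r,t,(l+r)/2,np.linalg.norm(r-l),np.linalg.norm(t-(l+r)/2))
d=r-l;print(np.degrees(np.arctan2(d[1],d[0])))
for n,p in zip('lrt',(l,r,t)):
  d=p-(l+r)/2; print(n,np.degrees(np.arctan2(d[1],d[0])))
im=cv2.imread('pics/w5.png'); im=cv2.resize(im[175:255,240:320],None,fx=9,fy=9,interpolation=cv2.INTER_CUBIC)
c=(l+r)/2
for cc,col in (((l+r)/2,(0,0,255)),(tip,(255,0,0))):
  for u in proj(C,circ(cc,.03,.004,150)): cv2.circle(im,tuple(int(v) for v in ((u-[240,175])*9).round()),1,col,-1)
cv2.imwrite('pics/w5c.png',im)
```

```text
tip [0.48127649 0.10144723]
[0.45663617 0.10887845] [0.50647162 0.09497465] [0.48821351 0.12815094] [0.4815539  0.10192655] 0.05173864979135295 0.02705677794615556
-15.588799841630212
l 164.4112001583698
r -15.588799841630209
t 75.75109350428961
```

View pics/w5c.png

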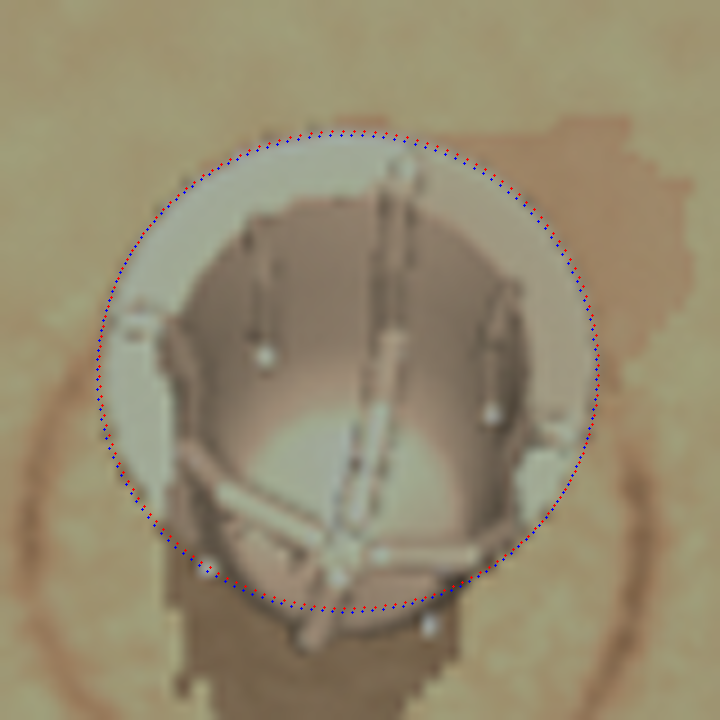

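```bash
python3 -m creep '[[-0.036,-0.181,0.02,0,0,0.002,0.8],[-0.036,-0.181,0.03,0,0,0.002,0.8],[-0.036,-0.181,0.05,0,0,0.002,0.8],[-0.036,-0.181,0.083,0,0,0.002,0.75],[-0.036,-0.181,0.083,0,0,0.002,0.75],[-0.036,-0.181,0.083,0,0,0.002,0.75],[-0.036,-0.181,0.083,0,0,0.002,0.75]]'
python3 - <<'E'
from h import *
P=tool();print(P)
im=optics.camera('wrist')[:,:,::-1]; cv2.imwrite('pics/w6.png',im)
crop(im,180,150,380,300,4,'pics/w6a.png')
C=cam('wrist',P);print(proj(C,[.446,.3105,.025]))
E
```

```text
time: 6.35
ee_pos: [0.4485, 0.3086, 0.0944]
tcp_rot: [-180.0, -0.1, -0.2]
wrist_force: [0.1, -0.8, 0.2]
opening: 0.0638
(array([[ 9.99990638e-01, -4.17627551e-03,  1.13286788e-03],
       [-4.17671185e-03, -9.99991204e-01,  3.83075108e-04],
       [ 1.13125808e-03, -3.87803184e-04, -9.99999285e-01]]), array([0.44848884, 0.30856491, 0.09436635]))
[[277.22542956 220.9700531 ]]
```

View pics/w6a.png

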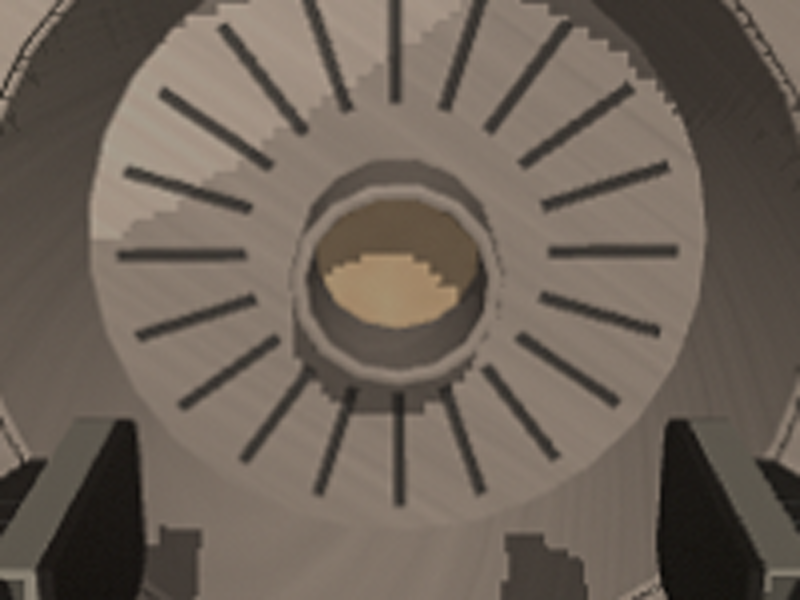

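```bash
python3 -m creep '[[-0.001,-0.001,0.045,0,0,0,0.75],[-0.001,-0.001,0.08,0,0,0,0.75],[-0.001,-0.001,0.085,0,0,0,0.75],[-0.001,-0.001,0.085,0,0,0,0.3],[-0.001,-0.001,0.085,0,0,0,0.3],[-0.001,-0.001,0.085,0,0,0,0.3],[-0.001,-0.001,0.085,0,0,0,0.3],[-0.001,-0.001,0.085,0,0,0,0.3]]' 60
python3 - <<'E'
from h import *
for i in range(1): print(bot.get_obs())
E
```

```text
time: 7.2
ee_pos: [0.4483, 0.311, 0.011]
tcp_rot: [-179.9, -0.2, -0.2]
wrist_force: [-0.4, -2.8, 8.4]
opening: 0.036
{'time': 7.2, 'q': array([ 3.47765673e+01,  5.78555406e+00, -1.35418785e+01,  7.04336677e+01,
       -4.43222527e-02,  1.24973941e+02]), 'qd': array([-0.03254556, -0.09428679, -0.0522038 , -0.03062453,  0.01577102,
        0.01685232]), 'joint_efforts': array([ 1.38342015e+00, -4.78056693e+01,  4.25564682e+01, -9.48541537e-01,
        6.31143171e-01,  1.37344486e-02]), 'ee_pos': array([0.44831152, 0.31104437, 0.01102411]), 'tcp_rot': array([-179.89937922,   -0.221163  ,   -0.1976607 ]), 'wrist_force': array([-0.43999641, -2.81838462,  8.3611513 ]), 'torque': array([-0.67584638,  0.13508633,  0.03083924]), 'opening': 0.03604525670547563}
```

```bash
python3 -m creep '[[0,0,-0.01,0,0,0,0.3],[0,0,-0.04,0,0,0,0.3],[0,0,-0.06,0,0,0,0.3],[0,0,-0.06,0,0,0,0.3]]'
python3 - <<'E'
from h import *
print(bot.get_obs()['wrist_force'])
im=optics.camera('wrist')[:,:,::-1]; cv2.imwrite('pics/w7.png',im)
im=optics.camera('scene')[:,:,::-1]; crop(im,100,140,300,290,4,'pics/s7.png')
E
```

```text
time: 7.6
ee_pos: [0.4484, 0.3118, 0.0725]
tcp_rot: [-179.8, -0.3, -0.2]
wrist_force: [0.7, 0.0, -0.9]
opening: 0.0359
[ 0.71344579  0.03243041 -0.91285787]
```

View pics/w7.png

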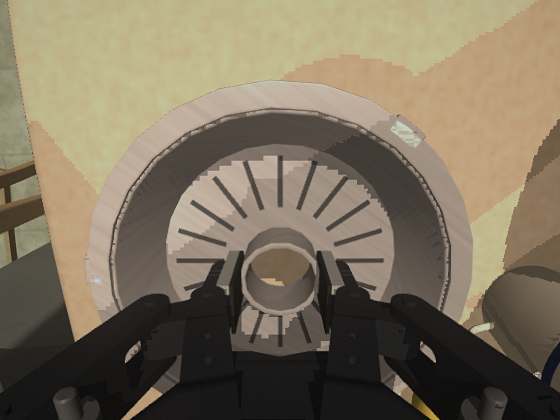

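View pics/s7.png

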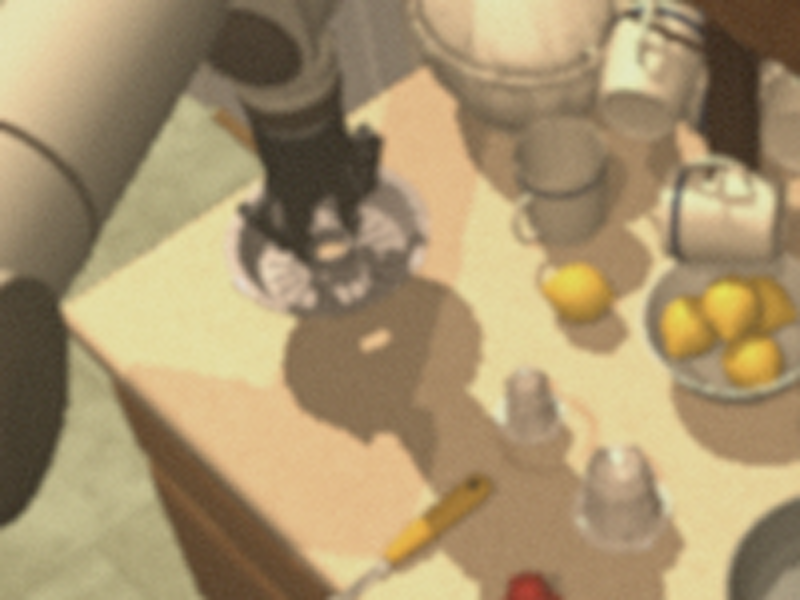

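Run:
```python
from h import *
im=cv2.imread('pics/w7.png'); crop(im,230,220,335,325,7,'pics/w7a.png')
# tool-frame
M=np.array(optics.camera_params('wrist')['mount']); p=optics.camera_params('wrist')
C=(p['camera_matrix'],p['D'],M[:3,:3].T,-M[:3,:3].T@M[:3,3])
im=im.copy()
for cy,col in ((0,(0,0,255)),(.002,(255,0,0))):
  for u in proj(C,circ((0,cy),.0195,-.0145,90)): cv2.circle(im,tuple(int(v) for v in u.round()),0,col,-1)
  for u in proj(C,circ((0,cy),.087,-.0225,300)): cv2.circle(im,tuple(int(v) for v in u.round()),0,col,-1)
crop(im,80,70,480,330,2,'pics/w7b.png')
```

```text
(no output)
```

View pics/w7a.png

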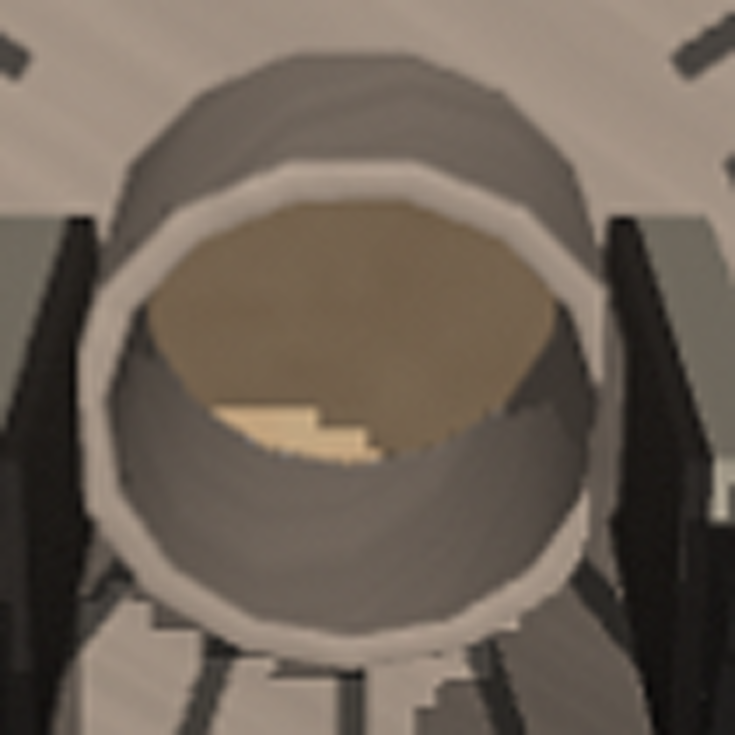

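View pics/w7b.png

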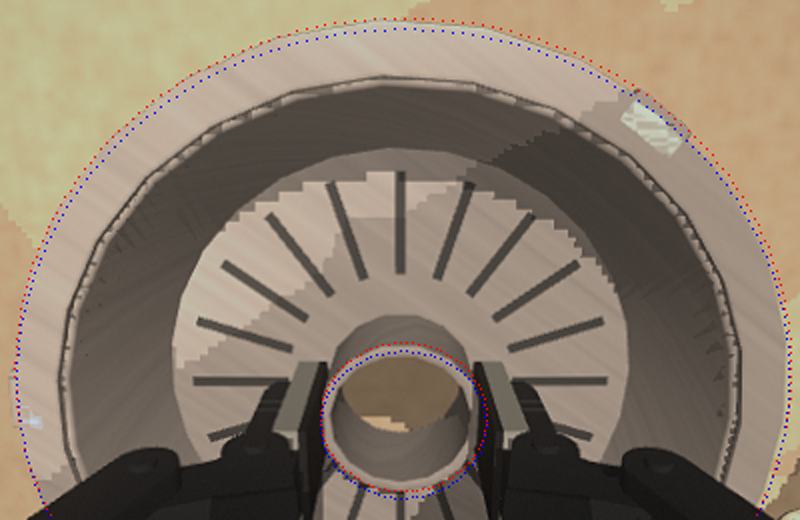

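```bash
python3 -m creep '[[0,0,-0.05,0,0,0,0.3],[0,0,-0.1,0,0,0,0.3],[0,0.05,-0.14,0,0,0,0.3],[0.01,0.1,-0.14,0,0,0,0.3],[0.01,0.15,-0.14,0,0,0,0.3],[0.015,0.2,-0.14,0,0,0,0.3],[0.02,0.25,-0.14,0,0,0,0.3],[0.02,0.29,-0.14,0,0,0,0.3]]'
python3 -m creep '[[0.01,0.05,0,0,0,0,0.3],[0.015,0.1,0,0,0,0,0.3],[0.017,0.15,0,0,0,0,0.3],[0.017,0.19,0,0,0,0,0.3],[0.017,0.23,0,0,0,0,0.3],[0.017,0.255,0,0,0,0,0.3],[0.017,0.262,0,0,0,0,0.3],[0.017,0.262,0,0,0,0,0.3]]'
python3 -m creep '[[0,0,0,0,0,0,0.3],[0,0,0,0,0,0,0.3]]'
python3 - <<'E'
from h import *
for i in range(2):
  P=tool();print(P[1],bot.get_obs()['tcp_rot'],bot.get_obs()['wrist_force'],bot.get_obs()['time'])
  im=optics.camera('wrist')[:,:,::-1]
cv2.imwrite('pics/w8.png',im)
C=cam('wrist',P); print(proj(C,[.4848,-.2425,.158]))
E
```

```text
time: 8.5
ee_pos: [0.4654, 0.0212, 0.207]
tcp_rot: [180.0, 0.1, -0.2]
wrist_force: [1.3, -0.2, -1.1]
opening: 0.0366
time: 9.3
ee_pos: [0.4816, -0.2394, 0.2068]
tcp_rot: [-179.9, 0.1, -0.3]
wrist_force: [0.1, -0.3, -0.6]
opening: 0.0364
time: 9.5
ee_pos: [0.4821, -0.2378, 0.2079]
tcp_rot: [-180.0, 0.0, -0.1]
wrist_force: [-0.7, 0.3, -0.5]
opening: 0.0362
[ 0.48209462 -0.23784501  0.20789824] [-1.79984463e+02  7.78252895e-03 -9.46428331e-02] [-0.67419988  0.26674449 -0.47435418] 9.5
[ 0.48216801 -0.23784706  0.20804474] [-1.79992949e+02 -7.95829341e-03 -8.47545172e-02] [-0.44582485  0.71649675 -1.8611684 ] 9.55
[[284.74733291 238.99621158]]
```

View pics/w8.png

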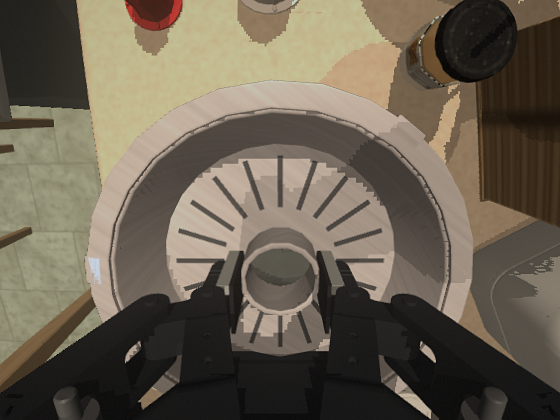

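```bash
python3 -m creep '[[0.0027,0.0047,0,0,0,0,0.3],[0.0027,0.0047,0.015,0,0,0,0.3],[0.0027,0.0047,0.032,0,0,0,0.3],[0.0027,0.0047,0.032,0,0,0,0.3],[0.0027,0.0047,0.032,0,0,0,0.3]]'
python3 - <<'E'
from h import *
P=tool();print(P[1],bot.get_obs()['tcp_rot'],bot.get_obs()['wrist_force'])
im=optics.camera('wrist')[:,:,::-1]
cv2.imwrite('pics/w9.png',im); crop(im,230,220,335,325,7,'pics/w9a.png')
C=cam('wrist',P); print((proj(C,[[.4848,-.2425,.158],[.4848,-.2425,.117]])-[230,220])*7)
E
```

```text
time: 10.1
ee_pos: [0.4847, -0.2436, 0.1762]
tcp_rot: [-180.0, 0.0, -0.2]
wrist_force: [0.2, -0.5, -0.5]
opening: 0.0365
[ 0.48469826 -0.24358499  0.17621621] [-1.79993275e+02  1.43698799e-02 -1.55646515e-01] [ 0.15245963 -0.4934349  -0.54649383]
[[358.85485192 209.66511722]
 [356.76622182  45.91024087]]
```

View pics/w9a.png

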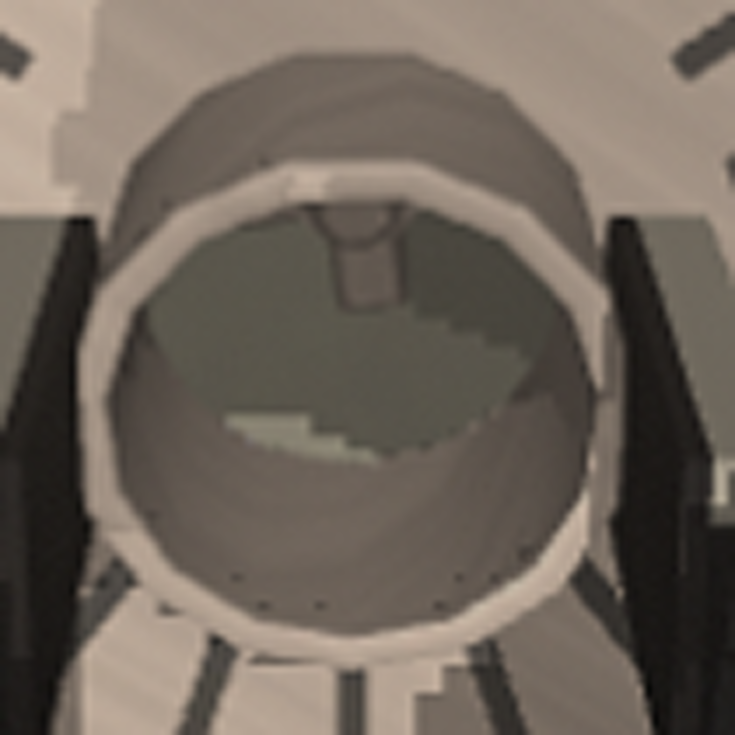

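```bash
python3 -m creep '[[0,0,0.015,0,0,0,0.3],[0,0,0.03,0,0,0,0.3],[0,0,0.045,0,0,0,0.3],[0,0,0.053,0,0,0,0.3],[0,0,0.053,0,0,0,0.3]]'
python3 - <<'E'
from h import *
o=bot.get_obs();print(o['wrist_force'],o['torque'],o['ee_pos'],o['tcp_rot'])
E
```

```text
time: 10.65
ee_pos: [0.484, -0.2434, 0.1215]
tcp_rot: [-179.9, 0.1, -0.2]
wrist_force: [0.5, -0.5, -1.0]
opening: 0.0366
[ 0.54672305 -0.4587446  -0.97000687] [-0.01898917  0.01670331 -0.0104407 ] [ 0.48399949 -0.24336325  0.12147509] [-1.79942271e+02  1.18941894e-01 -1.74016679e-01]
```

```bash
python3 -m creep '[[0,0,0.005,0,0,0,0.3],[0,0,0.009,0,0,0,0.3],[0,0,0.012,0,0,0,0.3],[0,0,0.013,0,0,0,0.3],[0,0,0.013,0,0,0,0.3]]'
python3 - <<'E'
from h import *
o=bot.get_obs();print(o['wrist_force'],o['torque'],o['ee_pos'],o['tcp_rot'])
im=optics.camera('wrist')[:,:,::-1]
cv2.imwrite('pics/w10.png',im)
im=optics.camera('scene')[:,:,::-1]; crop(im,220,200,400,335,4.4,'pics/s10.png')
E
```

```text
time: 11.15
ee_pos: [0.4849, -0.2438, 0.1112]
tcp_rot: [180.0, -0.1, -0.2]
wrist_force: [-1.7, 1.2, 6.2]
opening: 0.0367
[-1.71417489  1.15293486  6.21450296] [0.28944626 0.64181381 0.06264698] [ 0.48491192 -0.24379973  0.11118969] [ 1.79959781e+02 -7.81288074e-02 -1.68574326e-01]
```

View pics/w10.png

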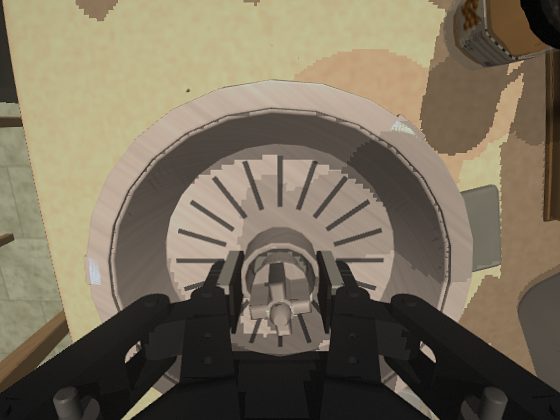

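View pics/s10.png

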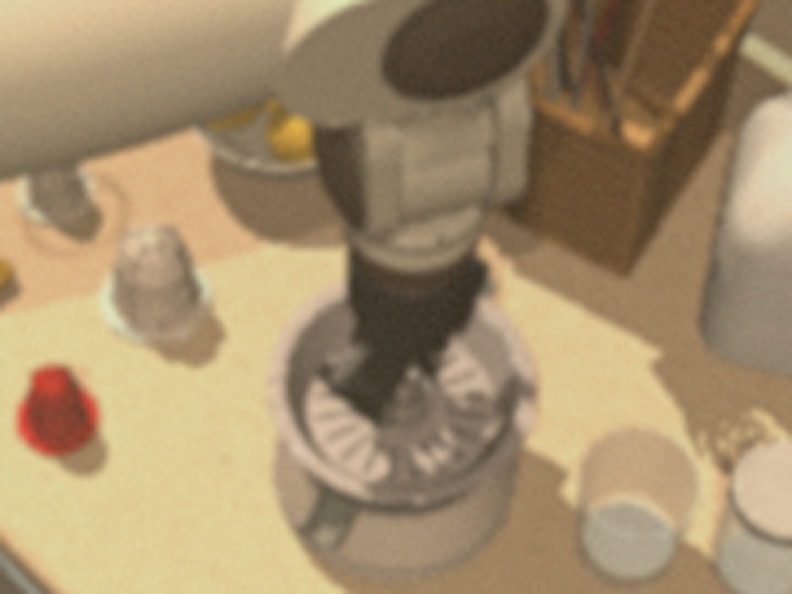

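```bash
python3 -m creep '[[0,0,0.003,0,0,0,0.3],[0,0,0.003,0,0,0,0.3],[0,0,0,0,0,0,0.3]]'
python3 -m creep '[[0,0,-0.003,0,0,0,0.75],[0,0,-0.003,0,0,0,0.75],[0,0,-0.003,0,0,0,0.75],[0,0,-0.05,0,0,0,0.75],[0,0,-0.1,0,0,0,0.75],[0,0,-0.115,0,0,0,0.75],[0,0,-0.115,0,0,0,0.75]]'
python3 - <<'E'
from h import *
P=tool();print(P)
im=optics.camera('wrist')[:,:,::-1].copy()
cv2.imwrite('pics/w11.png',im)
C=cam('wrist',P)
for zz,col in ((.133,(0,0,255)),(.138,(255,0,0))):
  for u in proj(C,circ((.4848,-.2428),.087,zz,200)): cv2.circle(im,tuple(int(v) for v in u.round()),0,col,-1)
for u in proj(C,circ((.4848,-.2428),.0042,.158,90)): cv2.circle(im,tuple(int(v) for v in u.round()),0,(0,0,255),-1)
for u in proj(C,circ((.4848,-.2428),.0195,.125,90)): cv2.circle(im,tuple(int(v) for v in u.round()),0,(0,0,255),-1)
crop(im,170,90,400,310,3.4,'pics/w11a.png')
E
```

```text
time: 11.55
ee_pos: [0.485, -0.2439, 0.1117]
tcp_rot: [179.9, -0.1, -0.2]
wrist_force: [-0.1, 0.1, -1.0]
opening: 0.0363
time: 12.25
ee_pos: [0.4856, -0.2442, 0.2277]
tcp_rot: [179.9, -0.2, -0.2]
wrist_force: [0.3, -0.1, -0.0]
opening: 0.0642
(array([[ 0.99998757, -0.0030301 ,  0.00395991],
       [-0.00302225, -0.99999346, -0.00198846],
       [ 0.00396591,  0.00197647, -0.99999018]]), array([ 0.48563752, -0.24419475,  0.22769165]))
```

View pics/w11a.png

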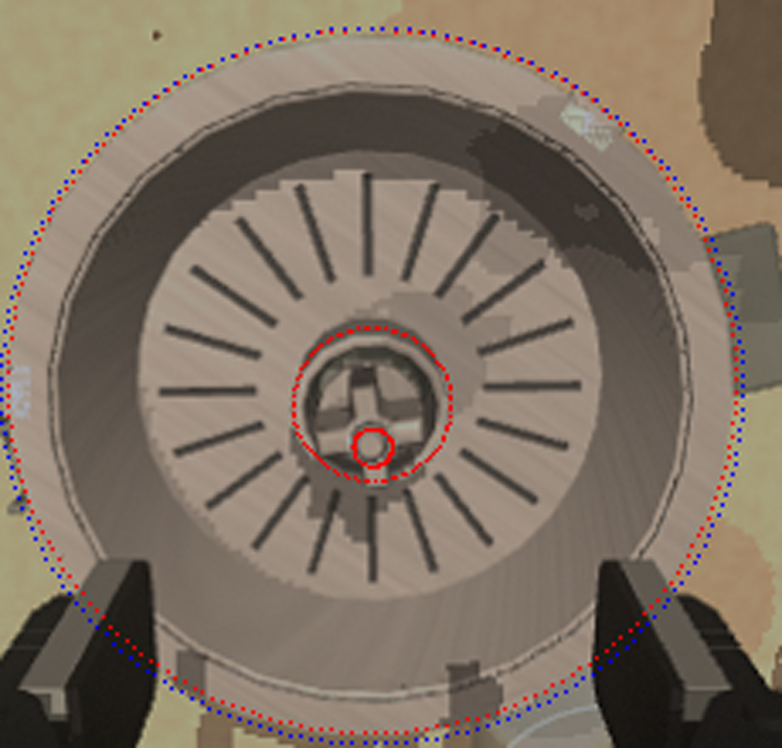

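```bash
python3 -m creep '[[-0.003,-0.346,0.01,0,0,0.26,0.65],[-0.003,-0.346,0.01,0,0,0.26,0.65],[-0.003,-0.346,0.02,0,0,0.26,0.65],[-0.003,-0.346,0.04,0,0,0.26,0.65],[-0.003,-0.346,0.06,0,0,0.26,0.65],[-0.003,-0.346,0.09,0,0,0.26,0.65],[-0.003,-0.346,0.09,0,0,0.26,0.65],[-0.003,-0.346,0.09,0,0,0.26,0.65]]'
python3 -m creep '[[0,0,0,0,0,0,0.65],[0,0,0,0,0,0,0.65]]'
python3 - <<'E'
from h import *
P=tool();print(P,bot.get_obs()['tcp_rot'])
im=optics.camera('wrist')[:,:,::-1].copy()
cv2.imwrite('pics/w12.png',im)
C=cam('wrist',P)
c=(.4813,.1015)
for r,zz in ((.03,.004),(.019,.047),(.002,.063)):
  for u in proj(C,circ(c,r,zz,200)): cv2.circle(im,tuple(int(v) for v in u.round()),0,(0,0,255),-1)
crop(im,180,130,380,300,4,'pics/w12a.png')
E
```

```text
time: 13.1
ee_pos: [0.4804, 0.1051, 0.1303]
tcp_rot: [179.9, 0.3, -14.9]
wrist_force: [-0.1, -0.7, 0.4]
opening: 0.0557
time: 13.3
ee_pos: [0.4821, 0.1021, 0.1338]
tcp_rot: [179.9, 0.1, -15.0]
wrist_force: [-0.1, -0.2, 0.4]
opening: 0.0554
(array([[ 9.65862389e-01, -2.59047830e-01, -2.01689428e-03],
       [-2.59049625e-01, -9.65863772e-01, -6.81860693e-04],
       [-1.77141059e-03,  1.18105931e-03, -9.99997734e-01]]), array([0.48206242, 0.10214291, 0.13384071])) [ 1.79932330e+02  1.01494403e-01 -1.50137019e+01]
```

View pics/w12a.png

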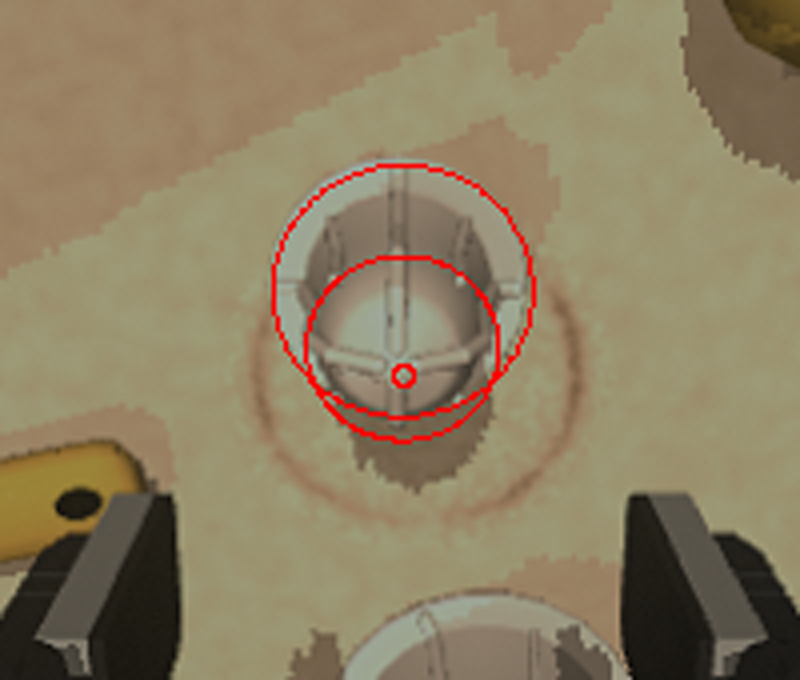

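Run:
```python
from h import *
P=tool();M=P[0]
C=cam('wrist',P)
for uv in [(217,247),(215,262)]:
  for z in (.0,.025):
    p=toz(C,uv,z); print(p, P[0].T@(p-P[1]))
print(P[0].T@(np.array([.4812,.1019,.022])-P[1]))
```

```text
[0.41005304 0.07316786 0.        ] [-0.06247171  0.04626791  0.13465745]
[0.41814973 0.08190329 0.025     ] [-0.05694258  0.03574292  0.1096471 ]
[0.40295364 0.05834005 0.        ] [-0.06546849  0.06243221  0.13466986]
[0.41168793 0.06840718 0.025     ] [-0.05967022  0.0504555   0.10965839]
[-1.26511741e-03  2.77823834e-05  1.12588709e-01]
```

```bash
python3 -m creep '[[-0.001,0,0.045,0,0,0,0.65],[-0.001,0,0.09,0,0,0,0.65],[-0.001,0,0.11,0,0,0,0.65],[-0.001,0,0.11,0,0,0,0.65],[-0.001,0,0.11,0,0,0,0.2],[-0.001,0,0.11,0,0,0,0.2],[-0.001,0,0.11,0,0,0,0.2],[-0.001,0,0.11,0,0,0,0.2]]' 60
python3 - <<'E'
from h import *
P=tool();o=bot.get_obs();print(o['ee_pos'],o['tcp_rot'],o['wrist_force'])
im=optics.camera('wrist')[:,:,::-1].copy()
cv2.imwrite('pics/w13.png',im);crop(im,200,180,360,320,5,'pics/w13a.png')
E
```

```text
time: 14.15
ee_pos: [0.4831, 0.1025, 0.027]
tcp_rot: [-179.9, -0.2, -15.1]
wrist_force: [0.4, -1.2, 6.9]
opening: 0.036
[0.48307843 0.10252658 0.02696034] [-179.93936264   -0.18148705  -15.08691069] [ 0.41600257 -1.2333729   6.89653041]
```

View pics/w13a.png

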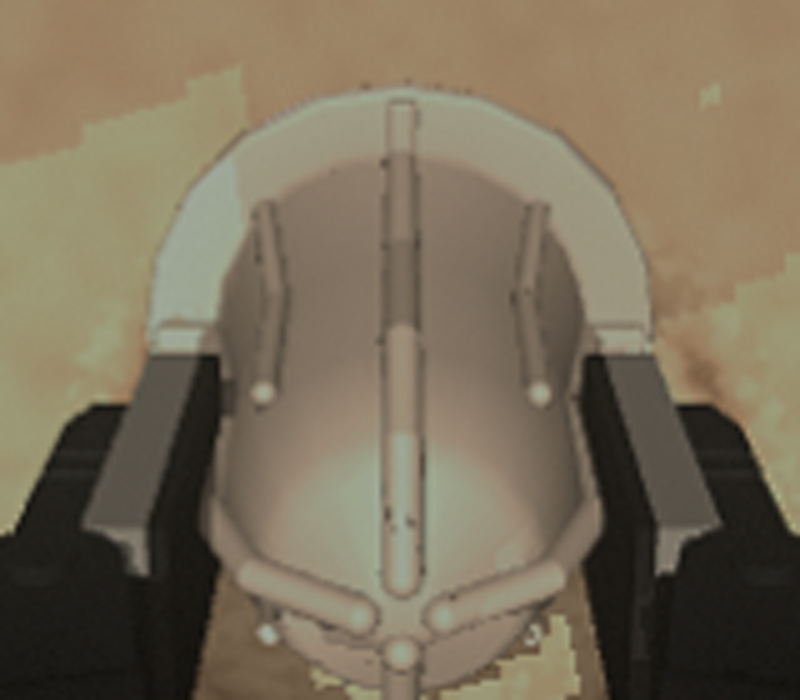

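```bash
python3 -m creep '[[0,0,-0.04,0,0,0,0.2],[0,0,-0.09,0,0,0,0.2],[0,0,-0.13,0,0,0,0.2],[0.01,0.04,-0.17,0,0,-0.1,0.2],[0.025,0.09,-0.18,0,0,-0.25,0.2],[0.038,0.138,-0.18,0,0,-0.393,0.2],[0.05,0.182,-0.18,0,0,-0.393,0.2],[0.06,0.22,-0.18,0,0,-0.393,0.2]]'
python3 - <<'E'
from h import *
P=tool();o=bot.get_obs();print(o['ee_pos'],o['tcp_rot'],o['wrist_force'],o['opening'])
print(P[0].T@(np.array([.4848,-.2427,.21])-P[1]))
E
```

```text
time: 15.0
ee_pos: [0.4825, -0.1209, 0.2062]
tcp_rot: [180.0, -0.1, 7.6]
wrist_force: [0.8, 0.2, -1.2]
opening: 0.0363
[ 0.48254017 -0.12094614  0.20622949] [ 1.79956166e+02 -1.23097224e-01  7.56512138e+00] [ 0.8146003   0.21988907 -1.15729328] 0.03628693169997908
[-0.01378096  0.12099448 -0.00370756]
```

```bash
python3 -m creep '[[-0.006,0.045,0,0,0,0,0.2],[-0.01,0.09,0,0,0,0,0.2],[-0.0138,0.115,0,0,0,0,0.2],[-0.0138,0.121,0,0,0,0,0.2],[-0.0138,0.121,0,0,0,0,0.2],[-0.0138,0.121,0,0,0,0,0.2]]'
python3 - <<'E'
from h import *
P=tool();o=bot.get_obs();print(o['ee_pos'],o['tcp_rot'],o['wrist_force'],o['opening'])
im=optics.camera('wrist')[:,:,::-1].copy();cv2.imwrite('pics/w14.png',im)
C=cam('wrist',P); q=P[0].T
def W(p): return P[1]+P[0]@p
M=np.array([0,0,0.0265])
for r,zz in ((.03,.0225),(.019,-.0205),(.001,-.0365)):
  pts=circ((0,0),r,zz,200)
  for u in proj(C,P[1]+pts@P[0].T): cv2.circle(im,tuple(int(v) for v in u.round()),0,(0,0,255),-1)
crop(im,180,160,380,320,4,'pics/w14a.png')
print(P[0].T@(np.array([.4848,-.2427,.21])-P[1]))
im=optics.camera('scene')[:,:,::-1]; crop(im,220,180,400,315,4.4,'pics/s14.png')
E
```

```text
time: 15.6
ee_pos: [0.4847, -0.2401, 0.2053]
tcp_rot: [-180.0, -0.0, 7.5]
wrist_force: [0.3, -0.9, -0.3]
opening: 0.0359
[ 0.48466548 -0.24010968  0.20529023] [-1.79995767e+02 -2.36600007e-02  7.47966284e+00] [ 0.26728047 -0.883322   -0.30896047] 0.03589542483124004
[-0.00020187  0.00258545 -0.00471005]
```

View pics/w14a.png

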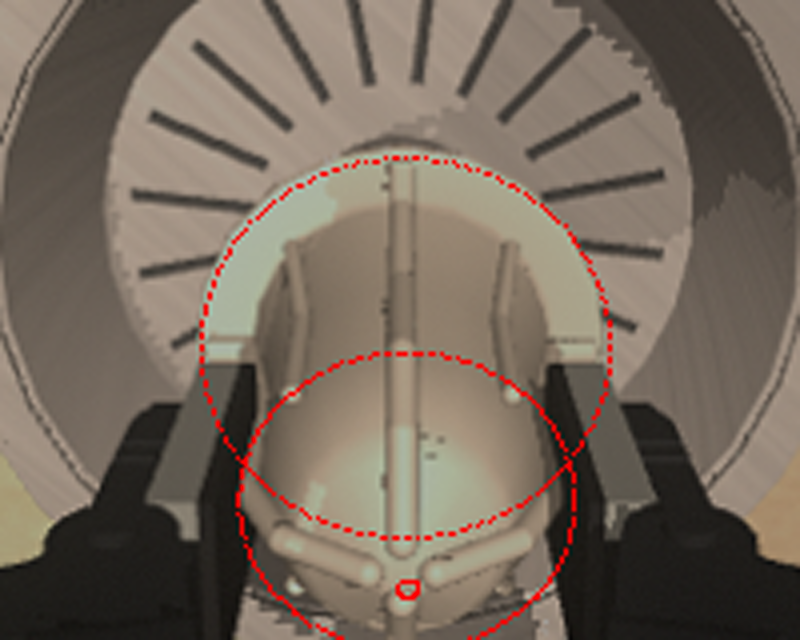

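View pics/s14.png

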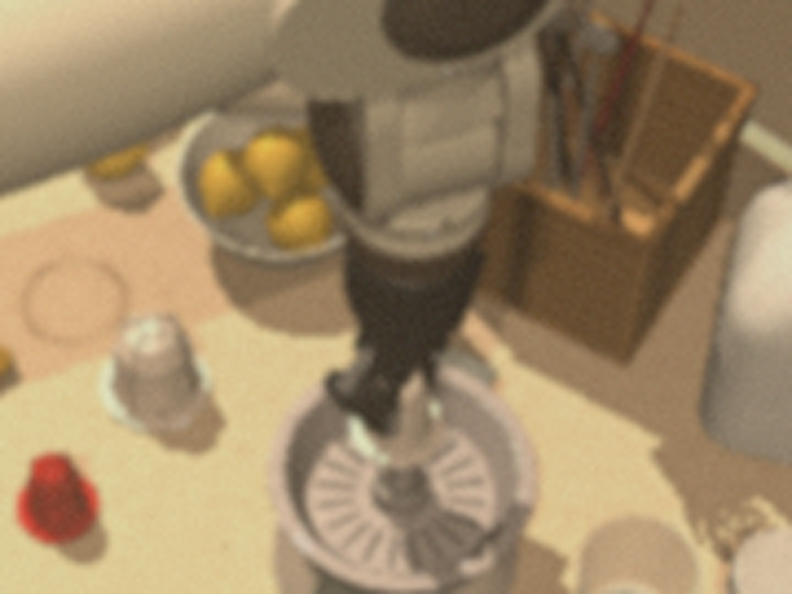

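```bash
python3 -m creep '[[0,0.0025,0.004,0,0,0,0.2],[0,0.0025,0.014,0,0,0,0.2],[0,0.0025,0.017,0,0,0,0.2],[0,0.0025,0.02,0,0,0,0.2],[0,0.0025,0.023,0,0,0,0.2],[0,0.0025,0.025,0,0,0,0.2],[0,0.0025,0.025,0,0,0,0.2]]'
python3 - <<'E'
from h import *
P=tool();o=bot.get_obs();print(o['ee_pos'],o['tcp_rot'],o['wrist_force'],o['torque'],o['opening'])
print(P[0].T@(np.array([.4848,-.2427,.1605])-P[1]))
E
```

```text
time: 16.4
ee_pos: [0.4848, -0.2434, 0.1797]
tcp_rot: [-180.0, 0.0, 7.4]
wrist_force: [0.0, -0.2, -0.3]
opening: 0.0359
[ 0.48475799 -0.2434312   0.17968036] [-1.79991925e+02  1.14126709e-02  7.44459920e+00] [ 0.03828787 -0.24951742 -0.25169672] [0.00736501 0.05552175 0.06023796] 0.035909495173224636
[ 0.00014022 -0.00071689  0.01918043]
```

```bash
python3 -m creep '[[0,-0.0003,0.003,0,0,0,0.2],[0,-0.0003,0.005,0,0,0,0.2],[0,-0.0003,0.007,0,0,0,0.2],[0,-0.0003,0.009,0,0,0,0.2],[0,-0.0003,0.009,0,0,0,0.2]]'
python3 - <<'E'
from h import *
P=tool();o=bot.get_obs();print(o['ee_pos'],o['tcp_rot'],o['wrist_force'],o['torque'],o['opening'])
E
```

```text
time: 16.9
ee_pos: [0.4847, -0.2431, 0.1706]
tcp_rot: [-180.0, 0.0, 7.4]
wrist_force: [-0.1, 0.4, -1.6]
opening: 0.036
[ 0.4846895  -0.24311891  0.17057231] [-1.79989159e+02  2.06185156e-02  7.44709636e+00] [-0.06029383  0.42920187 -1.58337638] [-0.0645557   0.01978613  0.044118  ] 0.035964807709524184
```

It went below the spline tops (about 0.152 m) with no force, so the splines have meshed. Continuing to the shoulder.

```bash
python3 -m creep '[[0,0,0.003,0,0,0,0.2],[0,0,0.006,0,0,0,0.2],[0,0,0.009,0,0,0,0.2],[0,0,0.011,0,0,0,0.2],[0,0,0.011,0,0,0,0.2]]'
python3 -m creep '[[0,0,0.001,0,0,0,0.2],[0,0,0.002,0,0,0,0.2],[0,0,0.002,0,0,0,0.2]]'
python3 -m creep '[[0,0,0.002,0,0,0,0.2],[0,0,0.002,0,0,0,0.2]]'
```

```text
time: 17.4
ee_pos: [0.4848, -0.2432, 0.1601]
tcp_rot: [180.0, -0.0, 7.4]
wrist_force: [-1.3, 0.3, 4.4]
opening: 0.0361
time: 17.7
ee_pos: [0.4848, -0.2432, 0.1583]
tcp_rot: [180.0, -0.0, 7.4]
wrist_force: [-2.2, 0.4, 6.3]
opening: 0.036
time: 17.9
ee_pos: [0.4848, -0.2432, 0.1564]
tcp_rot: [180.0, -0.0, 7.4]
wrist_force: [-1.5, 0.5, 7.5]
opening: 0.0359
```

```bash
python3 -m creep '[[0,0,0.001,0,0,0,0.2],[0,0,0.002,0,0,0,0.2],[0,0,0.002,0,0,0,0.2]]' 90
python3 -m creep '[[0,0,0.001,0,0,0,0.2],[0,0,0.002,0,0,0,0.2],[0,0,0.002,0,0,0,0.2]]'
python3 -m creep '[[0,0,0.001,0,0,0,0.2],[0,0,0.002,0,0,0,0.2],[0,0,0.002,0,0,0,0.2]]'
```

```text
time: 18.2
ee_pos: [0.4848, -0.2432, 0.1551]
tcp_rot: [180.0, -0.1, 7.4]
wrist_force: [-2.8, 1.2, 10.7]
opening: 0.0353
time: 18.5
ee_pos: [0.4849, -0.2434, 0.1549]
tcp_rot: [179.9, -0.1, 7.4]
wrist_force: [-6.5, 2.3, 21.9]
opening: 0.0351
time: 18.8
ee_pos: [0.485, -0.2435, 0.1546]
tcp_rot: [179.8, -0.2, 7.4]
wrist_force: [-11.3, 4.2, 33.1]
opening: 0.0351
```

```bash
python3 -m creep '[[0,0,-0.001,0,0,0,0.2],[0,0,-0.001,0,0,0,0.2],[0,0,-0.001,0,0,0,0.2]]'
python3 - <<'E'
from h import *
P=tool();o=bot.get_obs();print(o['ee_pos'],o['tcp_rot'],o['wrist_force'],o['torque'],o['opening'],o['time'])
im=optics.camera('wrist')[:,:,::-1].copy();cv2.imwrite('pics/w15.png',im)
im=optics.camera('scene')[:,:,::-1]; crop(im,220,180,400,315,4.4,'pics/s15.png')
C=cam('wrist',P)
E
```

```text
time: 19.1
ee_pos: [0.485, -0.2434, 0.1547]
tcp_rot: [179.8, -0.2, 7.4]
wrist_force: [-8.0, 2.6, 27.2]
opening: 0.0355
[ 0.48496748 -0.24344753  0.15474076] [179.84778539  -0.18388869   7.43972592] [-7.98640451  2.56638379 27.24384743] [0.67679069 2.07584284 0.02454421] 0.03552984806989612 19.1
```

View pics/w15.png

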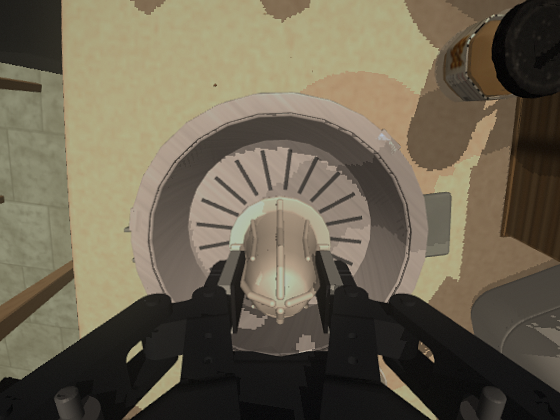

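View pics/s15.png

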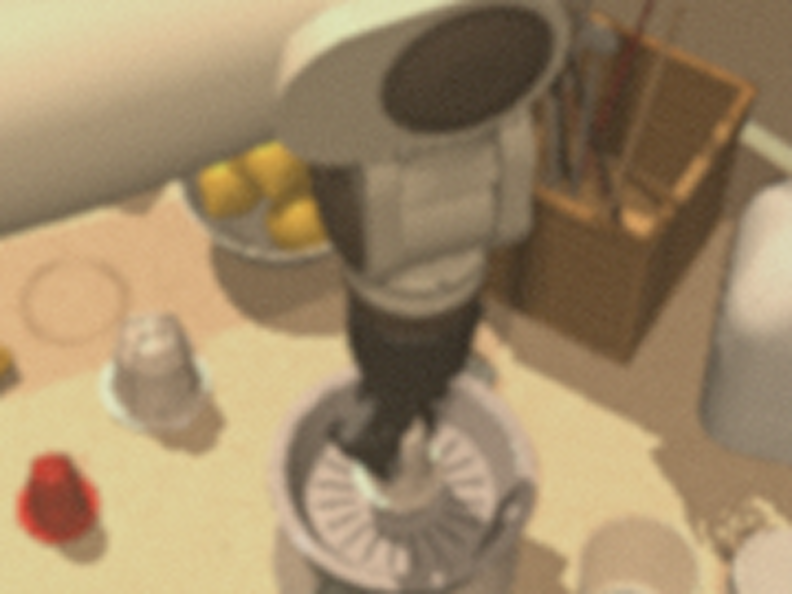

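Run:
```python
from h import *
a=cv2.imread('pics/w14.png')[170:320,190:370]; b=cv2.imread('pics/w15.png')[170:320,190:370]
cv2.imwrite('pics/cmp.png',cv2.resize(np.hstack([a,b]),None,fx=2.2,fy=2.2,interpolation=cv2.INTER_CUBIC))
```

```text
(no output)
```

View pics/cmp.png

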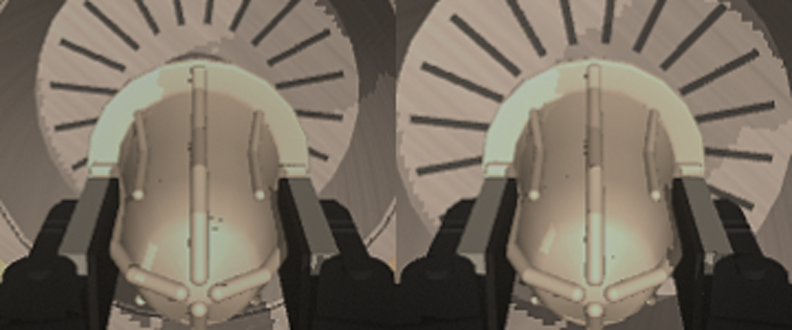

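The cone hasn't slipped in the grip. Its origin is at about 0.1547 − 0.0265 = 0.128 m, which is exactly the shoulder height (0.134 m) minus the full 6 mm travel. Handing in.

Run:
```python
from workcell import bot
print(bot.job_done());
```

```text
the job is handed in; nothing more can be done
None
```

The job is handed in at about 19 s. The strainer is nested in the juice bowl, and the small white cone is fully home on the shaft. The arm is still gripping the cone and holding it pressed down at the stop.

- **Strainer:** I first gripped it, let go to measure the press, then took it by its collar again and lowered it. It met resistance at the expected height, and the rim drawn at 133 mm matched the wrist picture all round.
- **Cone:** I turned it about 22.5° to match the splines. It slid past the spline tops with no resistance and touched the shoulder at the predicted height.
- **Run switch:** The force rose with the spring from about 5 to 11 N, then jumped at the stop, peaking at about 33 N. I backed off to about 27 N down and kept the cone gripped there. The cone did not slip in the grip. Its underside works out at about 128 mm, against 134 − 6 = 128 mm.

**Checks that disagreed:**
- About 8 N of sideways force remains in the hold, with a 0.2° tilt of the tool.
- The gripper read about 36 mm on the 38–39 mm parts, though both grips held.
- The scene camera put the strainer several millimetres away from the wrist camera's position; I used the wrist camera.

I touched nothing else. The last scene picture shows the larger and red cones standing, and the last wrist picture shows the honey jar. The tumbler is only partly in view in both.

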